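# Clamp a brass bezel in the spring jig and hold it

### The arm

A 6-joint arm with a two-finger parallel gripper is mounted at the origin on the work surface. World frame = base frame: x ahead of the robot, y to its left, z up, the work surface at z = 0. Lengths are in m, angles in rad, forces in N, time in s.
With the tool pointing down it reaches from about 0.425 to 0.95 m from the base axis. Payload 3.5 kg.
Tool frame: the origin (TCP) lies at the very end of the fingers, on their centre line; the grasp point (between the pads) lies 19 mm behind it; z points along the fingers, y is the direction in which the jaws open and shut (so a half turn about z gives the same grasp; the last joint's range is limited). The gripper opens to 85 mm and grips with 20 to 120 N. Pads are 22 mm wide; open, the fingers measure 114 mm over their backs; the gripper's body (76 mm by 85 mm) begins 54 mm behind the grasp point. The pads swing forward as they close: fully open they stand 13 mm farther back than shut.
Start: joints at [-1.475, 0.286, 1.577, -0, 1.279, -0.15], TCP at [0.164, -0.655, 0.231] pointing down, gripper open.
Joint ranges: [-2.77, 2.77], [-0.9, 2.22], [0.21, 2.48], [-1.53, 4.67], [0.24, 2.81], [-2.84, 2.84]. Speed limits (rad/s): [2.79, 2.79, 3.14, 3.14, 3.14, 3.14].

### API

Orientations are given as a rotation vector (axis times angle).
In Python, from bench import manip, read_camera gives the robot as it stands.
- The arm moves only by the tool apply_moves, never from a script. Its argument "deltas" is a list of rows, each a list of 7 numbers: the shift along the tool's x, y, z in mm, then the turn, a rotation vector about the tool's x, y, z in degrees, then the finger opening in mm, from 0 to 85.4. In form: [[tx, ty, tz, rx, ry, rz, grip], ...]. A call has 1 to 20 rows; each row shifts and turns the commanded pose from where the row before left it, along the tool's axes as they then stand; what a row does not reach is not made up. A row lasts 1/12 s, in which the tool goes at most 41.7 mm and 7.16 degrees, less where a joint would pass 70% of its speed; a pose out of reach is approached as far as the arm can. A call is refused whole if a number of a shift passes 41.7 or a number of a turn 7.16, either way. A call with a gripper value outside its range is refused whole. The fingers move at their own pace and stop on an object; "squeeze" is the grip in N (left out, the last holds). Time passes only in rows, so rows that do not move let the fingers close. It gives the time, the measured TCP pose, the force and the opening at its end, in the units of the state.
- manip.observe(): the state, without advancing time (a new reading comes with each control period).
- read_camera(name): name is "scene" or "top" or "wrist"; returns a dict with "color" (384x512x3 uint8, red, green, blue), "range_z" (384x512 float32, m along the optical axis (not along the pixel's ray), 0 where there is no reading), "fx", "fy", "cx", "cy" (pixels), "position" and "rotation" of the camera in the world; the wrist camera has in their place "tool_from_camera" (4x4, takes a point from camera to tool coordinates, whose origin is the TCP and whose axes are the flange's). Camera axes: x right, y down, z forward; pixel columns grow to the right and rows downward; lengths in m; the calibration is good to about 2 mm. A picture is of the moment at which its call begins: read the wrist's pose just before it.
- manip.sign_off(): hands the job in, once; it reports no verdict.
The state is a dict: "clock": time; "qpos": joint angles; "joint_velocities": joint speeds; "tau": joint torques, N m; "position": TCP position; "eef_rot": TCP orientation; "contact_force": force on the tool from outside, world axes, zero at the start; "moment": the same for the moment, N m; "finger_gap": finger opening in m.
Only numpy, scipy, OpenCV 4.12 (cv2) and the standard library are available. Lean on these libraries where they do the work, as an engineer would, in place of code of your own. Each camera call takes 0.05 s, during which the arm holds its last target.

### The job

Slide the brass bezel ring over the steel post of the green holding jig until it lies flat on its seat, then press the jig's red spring handle down with the gripper's fingers until its bar is level (not on to its stop), so that the rubber pad clamps the ring. The spring lifts the handle when let go, so finish while still holding it down level; leave the steel block, the jar and the orange buff where they are.

Things in the scene. Friction and masses are not known exactly. Their poses are not given: they have to be found in the camera images.
- jig: Holding jig screwed to the bench, always upright; position and yaw change. Origin: underside of its green base, on the post's axis; z up. Base 12 mm thick, x -80 to +45, y -45 to +45 mm. At x = y = 0 a dark seat disc, 44 mm wide, top at z = 20 mm. Handle and clamp are on the -x side; on the post, grip the ring across the jig's y, where there is room for fingers.
- post_top (a point): Centre of the top end of the upright steel post, 66 mm above the bench, same axes as the jig. The post is 25 mm in diameter up to z = 56 mm, then tapers to 12 mm at the top.
- handle_pivot (a point): Middle of the handle's pivot (axis along the jig's y), at x = -47, y = 0, z = 75 mm of the jig, same axes as the jig. Two grey cheeks carry it: x -36 to -58 mm, within 21 mm of y = 0, up to z = 88 mm.
- handle_top (a point): Centre of the top face of the red paddle (44 x 44 x 14 mm) at the handle's end: press here. It turns about the pivot: with the bar level it is 105 mm from the pivot towards the jig's -x and 9 mm above it (84 mm above the bench); at rest, raised 0.4 rad, about 124 mm above the bench.
- handle (a joint): Angle of the handle in rad: 0 at rest (raised 0.4 rad), 0.40 with the bar level, 0.60 at its bottom stop. A spring pushes it back up: about 3 N on the paddle to start it, about 9 N at level with the ring in place.
- pad: Rubber clamp pad (face 20 x 16 mm) on a sprung plunger (12 mm of give), low on the handle's crank. Origin: centre of its face; x points out of the face, to the post. Pressing the handle swings it in; it meets a seated ring at about 0.25 rad and at level presses it with 6 to 7 N.
- bezel: Brass bezel ring lying flat on the bench: outer diameter 50 mm, bore 28 mm, 24 mm high, about 0.26 kg. Origin: centre of its underside; z along its axis, up. Grip it across its outside.
- bench_block: Dark steel block, 60 x 60 x 25 mm, loose on the bench; leave it alone. Origin: centre of its underside.
- jar: Small closed glass jar with a white lid, 50 mm in diameter, 60 mm high; leave it alone. Origin: centre of its underside.
- buff: Orange buffing wheel lying flat, 56 mm in diameter and 14 mm thick with a 16 mm hub on top up to 36 mm; leave it alone. Origin: centre of its underside.
There are look-alikes about, which are no part of the job. Of the things that look like the bezel, take the one that is farthest from the robot's base at the start. There is more than one size of the jig; the one meant has the size given above.

How it is judged:
By the outcome, as a careful person would: the job done as asked, in the order asked, and still so for the second after the job is handed in, while the arm keeps its last pose, push and grip.
It also fails if it takes over 51 s, if anything falls off the work surface, if the arm or the gripper's body presses on something with over 40 N, if the wrist force passes 120 N, or if a joint passes its speed limit or range.

## Working session

There is one attempt and no reset: what is moved stays moved. The work goes in short steps, Python scripts to look and compute and a tool call to move; the robot and the scene stay as the last step left them, time stands still between calls to the robot, and variables do not carry over. Pictures are saved under pics/ and viewed, and the job is handed in when it is done.

Besides the shell and the picture viewer there is one more tool, called after "Request:" by a JSON object that holds its "fn" and its "kwargs", one argument or row to a line. apply_moves: Moves the arm, as the interface text tells. Its arguments: {"type":"object","properties":{"deltas":{"type":"array"},"squeeze":{"type":"number"}},"required":["deltas"]}

```bash
ls; mkdir -p pics; cat > h.py <<'E'
import numpy as np, cv2
from bench import manip, read_camera
def pts(c, R=None,p=None):
    z=c["range_z"]; v,u=np.mgrid[:z.shape[0],:z.shape[1]]
    P=np.stack([(u-c["cx"])/c["fx"]*z,(v-c["cy"])/c["fy"]*z,z],-1)
    if R is None: R=np.array(c["rotation"]);p=np.array(c["position"])
    return P@R.T+p
E
python3 - <<'E'
from h import *
print(manip.observe())
for n in("scene","top"):
    c=read_camera(n); np.savez(n,**c); print(n,c["position"],c["rotation"],c["fx"])
    cv2.imwrite(f"pics/{n}0.png",cv2.resize(c["color"][:,:,::-1],(800,600)))
E
```

```text
pics
{'clock': 0.0, 'qpos': array([-1.47497395e+00,  2.87186532e-01,  1.57818229e+00,  9.32337749e-06,
        1.27860492e+00, -1.49989735e-01]), 'joint_velocities': array([ 0.00207078, -0.00173345,  0.00045461, -0.00069476,  0.00344201,
       -0.00038826]), 'tau': array([ 1.19680622e-03, -4.05983198e+01, -2.92626733e+01, -9.68571408e-05,
        5.85433198e-03, -4.80337157e-07]), 'position': array([ 0.16423099, -0.65403535,  0.22993041]), 'eef_rot': array([-3.11553271e+00, -3.84853400e-01, -1.15213143e-04]), 'contact_force': array([0.58128205, 0.08114565, 0.1728426 ]), 'moment': array([-0.00803528, -0.02735819, -0.03470882]), 'finger_gap': 0.08544467490019768}
scene [1.15330818 0.49675193 0.86630118] [-1.21571561 -2.29442205  1.00835265] 452.5829068611993
top [0.41835325 0.01724871 0.9524618 ] [-2.16675224  2.22295566 -0.0780123 ] 402.13234049224855
```

View pics/scene0.png

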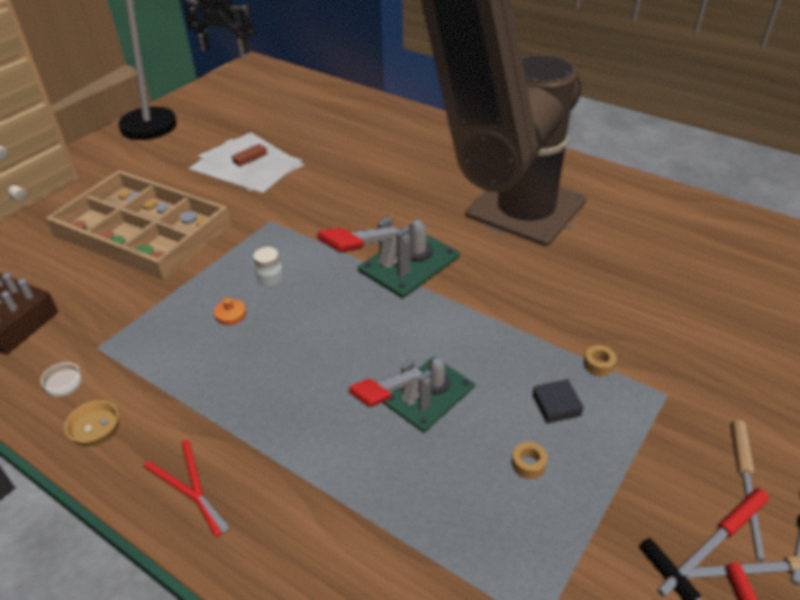

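View pics/top0.png

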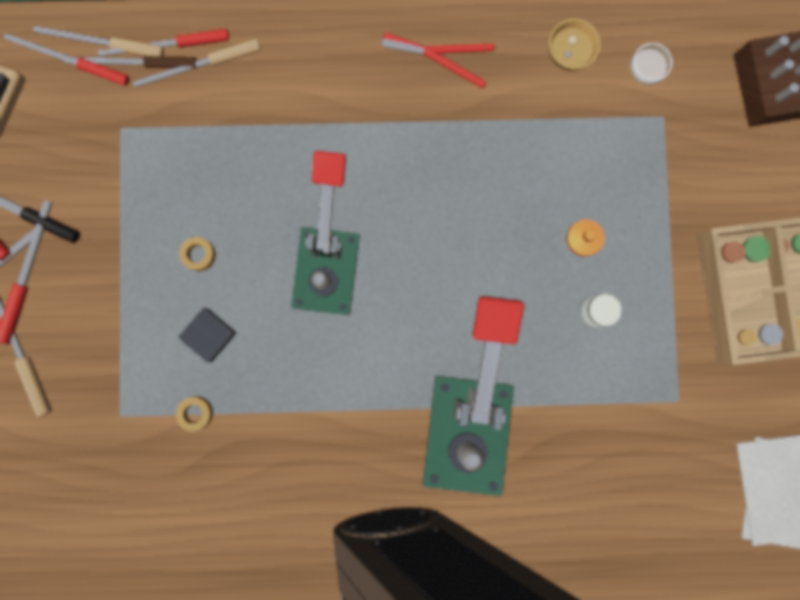

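Top view (800x600): rings at (197,254) and (193,414), jigs at (323,280) and (467,452), block at (207,335), buff at (586,237), jar at (603,310). Now the positions and sizes.

```bash
cat >> h.py <<'E'
from scipy.spatial.transform import Rotation as Ro
def cpts(c): return pts(c,Ro.from_rotvec(c["rotation"]).as_matrix(),np.array(c["position"]))
E
python3 - <<'E'
from h import *
for n in("top","scene"):
    c=dict(np.load(n+".npz")); P=cpts(c); hsv=cv2.cvtColor(c["color"],cv2.COLOR_RGB2HSV); H,S,V=[hsv[...,i].astype(int) for i in range(3)]
    X,Y,Z=P[...,0],P[...,1],P[...,2]
    ok=(c["range_z"]>0)
    print(n,"table z",np.median(Z[ok&(abs(X-.7)<.1)&(abs(Y)<.3)]))
    for nm,m in (("green",(H>60)&(H<90)&(S>80)&(Z>0.002)&(Z<.03)),("red",((H<5)|(H>174))&(S>170)&(Z>.04)),("brass",(H>12)&(H<25)&(S>110)&(Z>.012)&(Z<.04)),("dark",(V<75)&(S<90)&(Z>.012)&(Z<.04))):
        m=(m&ok&(X>.2)&(X<1)&(abs(Y)<.6)).astype(np.uint8)
        k,L,st,ce=cv2.connectedComponentsWithStats(m)
        for i in range(1,k):
            if st[i,4]<60: continue
            q=P[L==i]; r=cv2.minAreaRect((q[:,:2]*1000).astype(np.float32))
            print(nm,st[i,:5],"mean",q.mean(0).round(4),"top",np.percentile(q[:,2],[50,95]).round(4),"rect",np.round(r[0],1),np.round(r[1],1),round(r[2],1))
E
```

```text
top table z 0.001544877755861207
green [ 188  149   41   51 1042] mean [0.5294 0.1063 0.0135] top [0.0135 0.0162] rect [538.9 107.8] [ 84.3 118.9] 81.6
green [ 272  242   53   74 1801] mean [ 0.2771 -0.0876  0.0176] top [0.0176 0.0203] rect [289.  -98.1] [112.1 158.2] 82.0
green [316 246  12  20 111] mean [ 0.342  -0.1518  0.0175] top [0.0175 0.0202] rect [ 340.  -149.9] [24.8 41.6] 80.6
red [202 100  18  18 240] mean [0.6589 0.0873 0.1246] top [0.1242 0.131 ] rect [661.6  89.1] [34.8 33.7] 81.2
red [304 191  30  28 666] mean [ 0.4521 -0.1219  0.1666] top [0.1666 0.1753] rect [ 451.9 -121.9] [51.9 48.7] 81.5
brass [351  12  33  33 283] mean [ 0.8828 -0.2825  0.0186] top [0.0192 0.0228] rect [ 878.7 -279.6] [78.3 77.9] 89.1
brass [363 141  23  23 407] mean [ 0.5786 -0.2842  0.0188] top [0.0169 0.037 ] rect [ 578.7 -284.7] [52.3 52.1] 86.4
brass [116 153  21  20 169] mean [0.5668 0.2961 0.0243] top [0.0249 0.0284] rect [567.1 296.3] [44.6 40.9] 67.4
brass [472 212  11   8  67] mean [ 0.4226 -0.5173  0.0187] top [0.0191 0.0218] rect [ 422.8 -518.3] [20.1 16.4] 88.9
brass [ 17 228  16  3
[... 1588 characters left out ...]
80.8 -279.5] [80.1 76.9] 55.7
brass [467 269  11  33 158] mean [0.3868 0.537  0.0177] top [0.0179 0.0219] rect [383.8 535.6] [90.6  9.6] 23.4
brass [328 283  22  22 276] mean [0.575  0.3005 0.0219] top [0.023  0.0262] rect [573.  299.3] [47.3 45.9] 17.4
dark [262 156  16  12  95] mean [ 0.2762 -0.0787  0.0235] top [0.025  0.0284] rect [267.7 -79. ] [30.3 64. ] 79.1
dark [275 240  14  13  72] mean [0.5307 0.124  0.0184] top [0.019  0.0223] rect [527.8 123.4] [18.3 43.7] 80.7
dark [341 244  32  25 543] mean [0.457  0.2863 0.0234] top [0.0244 0.0271] rect [452.5 285.1] [58.8 60.8] 49.4
dark [411 345  36  39 341] mean [0.6251 0.5207 0.0202] top [0.0204 0.0234] rect [622.5 521.2] [86.2 21.5] 62.7
```

Request:
{"fn": "apply_moves", "kwargs": {
  "deltas": [
    [0,0,0,0,0,5.6,85],
    [0,0,0,0,0,5.6,85],
    [0,0,0,0,0,5.6,85],
    [0,0,0,0,0,5.7,85],
    [23,-32.6,0,0,0,0,85],
    [23,-32.6,0,0,0,0,85],
    [23,-32.6,0,0,0,0,85],
    [23,-32.6,0,0,0,0,85],
    [23,-32.6,0,0,0,0,85],
    [23,-32.6,0,0,0,0,85],
    [23,-32.6,0,0,0,0,85],
    [23,-32.6,0,0,0,0,85],
    [23,-32.6,0,0,0,0,85],
    [23,-32.6,0,0,0,0,85],
    [23,-32.6,0,0,0,0,85],
    [23,-32.6,0,0,0,0,85],
    [23,-32.6,0,0,0,0,85],
    [23,-32.6,0,0,0,0,85]
  ]
}}

```text
clock: 1.6
position: [0.5504, -0.2484, 0.2309]
eef_rot: [-3.133, 0.23, 0.001]
contact_force: [0.5, -0.4, 0.6]
finger_gap: 0.0849
```

```bash
python3 - <<'E'
from h import *
s=manip.observe();print(s["clock"],s["position"],s["eef_rot"],s["qpos"])
c=read_camera("wrist"); print(c["tool_from_camera"],c["fx"])
E
```

```text
1.6 [ 0.55044396 -0.24844077  0.23086755] [-3.13282571e+00  2.30430947e-01  1.01122049e-03] [-5.91813904e-01  1.32444606e-01  1.75762388e+00 -5.81440438e-05
  1.25223388e+00  1.12584364e+00]
[[ 7.49479386e-04 -9.56199460e-01 -2.92714933e-01  7.51852377e-02]
 [ 9.99999719e-01  7.19409417e-04  2.10376285e-04 -1.07465719e-03]
 [ 9.42018942e-06 -2.92715008e-01  9.56199730e-01 -1.42896054e-01]
 [ 0.00000000e+00  0.00000000e+00  0.00000000e+00  1.00000000e+00]] 278.4331068628576
```

Request:
{"fn": "apply_moves", "kwargs": {
  "deltas": [
    [-8,-39,0,0,0,0,85],
    [-8,-39,0,0,0,0,85],
    [-8,-39,0,0,0,0,85],
    [-8,-39,0,0,0,0,85],
    [-8,-39,0,0,0,0,85],
    [-8,-39,0,0,0,0,85],
    [-8,-39,0,0,0,0,85],
    [-8,-39,0,0,0,0,85],
    [-8,-39,0,0,0,0,85],
    [0,0,0,0,0,0,85],
    [0,0,0,0,0,0,85]
  ]
}}

```text
clock: 2.57
position: [0.5291, 0.1093, 0.2308]
eef_rot: [3.133, -0.224, -0.001]
contact_force: [0.4, -0.8, -0.0]
finger_gap: 0.0853
```

```bash
cat >> h.py <<'E'
def wrist(name):
    s=manip.observe(); c=read_camera("wrist")
    R=Ro.from_rotvec(s["eef_rot"]).as_matrix(); T=np.array(c["tool_from_camera"])
    P=pts(c,R@T[:3,:3],R@T[:3,3]+s["position"])
    cv2.imwrite(f"pics/{name}.png",c["color"][:,:,::-1]); np.savez(name,P=P,**c)
    print(s["clock"],s["position"],s["eef_rot"],s["finger_gap"])
    return c,P
E
python3 - <<'E'
from h import *
wrist("w1")
E
```

```text
2.5667 [0.5290579  0.10927711 0.23084454] [ 3.13326938e+00 -2.23731021e-01 -1.34758732e-03] 0.08532018412315003
```

View pics/w1.png

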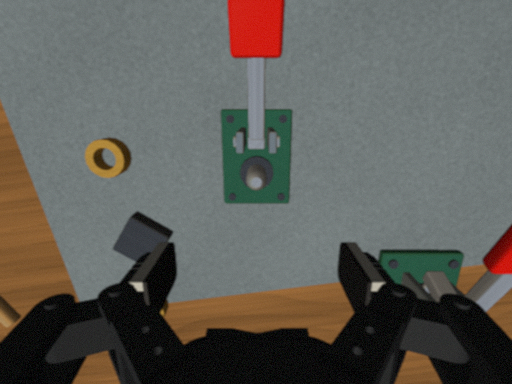

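Wrist view: jig nearly aligned with the tool, post top at (255,178), red paddle at (256,30), bezel at (107,157). Now the exact positions.

```bash
cat > m.py <<'E'
from h import *
import sys
d=np.load(sys.argv[1]+".npz"); P=d["P"]; hsv=cv2.cvtColor(d["color"],cv2.COLOR_RGB2HSV); H,S,V=[hsv[...,i].astype(int) for i in range(3)]
X,Y,Z=P[...,0],P[...,1],P[...,2]
for nm,m in (("green",(H>60)&(H<90)&(S>80)&(Z>0.002)&(Z<.03)),("red",((H<5)|(H>174))&(S>170)&(Z>.04)),("redtop",((H<5)|(H>174))&(S>170)&(V>200)&(Z>.04)),("brass",(H>12)&(H<25)&(S>110)&(Z>.005)&(Z<.04)),("brasstop",(H>12)&(H<25)&(S>110)&(Z>.019)&(Z<.04)),("post",(Z>.058)&(Z<.075)&(S<60)&(abs(X-.525)<.03)&(abs(Y-.112)<.02)),("postmid",(Z>.025)&(Z<.056)&(S<60)&(abs(X-.525)<.03)&(abs(Y-.112)<.02))):
    m=(m&(d["range_z"]>0)&(X>.4)&(X<1)&(Y>-.02)&(Y<.4)).astype(np.uint8)
    k,L,st,ce=cv2.connectedComponentsWithStats(m)
    for i in range(1,k):
        if st[i,4]<15: continue
        q=P[L==i]; r=cv2.minAreaRect((q[:,:2]*1000).astype(np.float32))
        ci=cv2.minEnclosingCircle((q[:,:2]*1000).astype(np.float32))
        print(nm,st[i,:5],"mean",q.mean(0).round(4),"z",np.percentile(q[:,2],[5,50,95]).round(4),"rect",np.round(r[0],1),np.round(r[1],1),round(r[2],1),"circ",np.round(ci[0],1),round(ci[1],1))
E
python3 m.py w1
```

```text
green [ 221  110   71   93 3876] mean [0.5406 0.1095 0.0123] z [0.011  0.0123 0.0136] rect [541.5 109.4] [ 87.8 121.4] 81.9 circ [541.6 109.4] 73.9
red [ 228    0   56   58 3007] mean [0.6638 0.0921 0.1247] z [0.1173 0.125  0.1312] rect [662.9  92.2] [42.5 36.8] 81.7 circ [664.  92.] 26.9
redtop [ 229    0   51   55 2657] mean [0.6646 0.0929 0.125 ] z [0.1181 0.1253 0.1313] rect [663.8  93.1] [38.5 35.2] 82.2 circ [664.   93.1] 25.3
brass [  85  139   45   39 1158] mean [0.5713 0.2971 0.0208] z [0.0082 0.0236 0.0253] rect [570.8 298.8] [47.9 48.4] 73.2 circ [570.7 299.1] 24.7
brasstop [ 85 139  41  39 855] mean [0.5712 0.2983 0.0238] z [0.0208 0.0241 0.0254] rect [570.8 298.9] [47.6 48.4] 73.3 circ [570.7 299.2] 24.5
post [246 171  20  19 272] mean [0.5255 0.1119 0.0633] z [0.0586 0.0636 0.0671] rect [524.6 112.4] [21.6 21.9] 72.7 circ [524.6 112. ] 11.7
postmid [246 165  20  11  90] mean [0.5341 0.1104 0.0409] z [0.0279 0.0413 0.0537] rect [532.6 110.9] [23.2  7.9] 80.9 circ [528.7 111.5] 11.6
```

Request:
{"fn": "apply_moves", "kwargs": {
  "deltas": [
    [2.9,-38.7,0,0,0,0,85],
    [2.9,-38.7,0,0,0,0,85],
    [2.9,-38.7,0,0,0,0,85],
    [2.9,-38.7,0,0,0,0,85],
    [2.7,-38.7,0,0,0,0,85],
    [0,0,40,0,0,0,85],
    [0,0,40,0,0,0,85],
    [0,0,20,0,0,0,85],
    [0,0,0,0,0,0,85],
    [0,0,0,0,0,0,85]
  ]
}}

```text
clock: 3.45
position: [0.5721, 0.2949, 0.1297]
eef_rot: [3.131, -0.234, -0.005]
contact_force: [0.1, 0.6, 0.6]
finger_gap: 0.0853
```

```bash
python3 - <<'E'
from h import *
wrist("w2")
E
python3 m.py w2
```

```text
3.45 [0.57208375 0.29490507 0.12970099] [ 3.13128071 -0.23373308 -0.00515264] 0.08527939559670797
green [ 393  126  117  122 6230] mean [0.5495 0.1241 0.0121] z [0.01   0.0123 0.0135] rect [542.1 110.7] [ 90.3 123.8] 81.9 circ [542.  110.1] 75.4
red [  9 314  18  19  41] mean [0.5957 0.3661 0.2031] z [0.1995 0.2033 0.2062] rect [595.6 366.2] [0.9 3.2] 21.2 circ [595.5 366.2] 1.6
brass [ 227  165   52   54 1671] mean [0.5722 0.2996 0.0226] z [0.012  0.024  0.0253] rect [571.4 299.8] [48.7 48.2] 14.3 circ [571. 300.] 24.8
brasstop [ 227  168   52   51 1454] mean [0.5721 0.2996 0.024 ] z [0.0221 0.0242 0.0253] rect [571.3 299.7] [48.4 48.2] 14.3 circ [571.  299.9] 24.8
post [468 214  30  26 557] mean [0.5267 0.1153 0.0631] z [0.0586 0.0632 0.0669] rect [526.4 114.7] [18.3 23.1] 47.7 circ [524.9 113.1] 11.7
postmid [442 201  44  37 756] mean [0.5299 0.12   0.0414] z [0.0268 0.0419 0.0546] rect [527.9 118.8] [12.9 24.8] 61.8 circ [525.3 113.9] 12.4
```

View pics/w2.png

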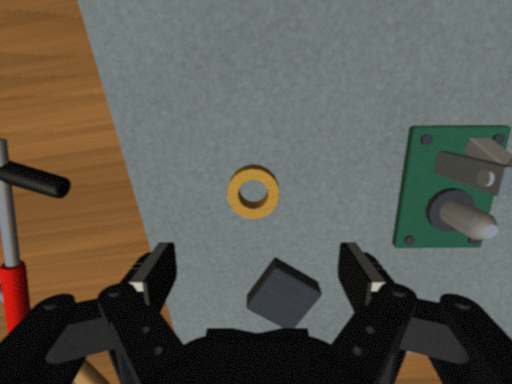

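The bezel is centred at (253,193) between the fingers; the jig is to its right. I descend partway and recheck the lag.

Request:
{"fn": "apply_moves", "kwargs": {
  "deltas": [
    [0,0,30,0,0,0,85],
    [0,0,30,0,0,0,85],
    [0,0,20,0,0,0,85],
    [0,0,0,0,0,0,85],
    [0,0,0,0,0,0,85]
  ]
}}

```text
clock: 3.92
position: [0.5735, 0.2964, 0.053]
eef_rot: [-3.132, 0.232, -0.003]
contact_force: [1.0, 0.9, 0.4]
finger_gap: 0.0848
```

Request:
{"fn": "apply_moves", "kwargs": {
  "deltas": [
    [-2.9,-2.6,5,0,0,0,85],
    [0,0,20,0,0,0,85],
    [0,0,20,0,0,0,85],
    [0,0,4,0,0,0,85],
    [0,0,0,0,0,0,85],
    [0,0,0,0,0,0,85]
  ]
}}

```text
clock: 4.42
position: [0.571, 0.3003, 0.0042]
eef_rot: [-3.132, 0.23, -0.004]
contact_force: [0.6, -0.6, 0.2]
finger_gap: 0.0848
```

Request:
{"fn": "apply_moves", "kwargs": {
  "deltas": [
    [0,0,1.5,0,0,0,60],
    [0,0,0,0,0,0,47],
    [0,0,0,0,0,0,45],
    [0,0,0,0,0,0,45],
    [0,0,0,0,0,0,45],
    [0,0,0,0,0,0,45],
    [0,0,0,0,0,0,45],
    [0,0,0,0,0,0,45]
  ],
  "squeeze": 40
}}

```text
clock: 5.08
position: [0.5707, 0.2999, 0.0025]
eef_rot: [-3.133, 0.23, -0.003]
contact_force: [-1.2, -1.1, 5.6]
finger_gap: 0.0488
```

```bash
python3 - <<'E'
from h import *
wrist("w3")
E
python3 m.py w3
```

```text
5.0833 [0.57070146 0.29990401 0.00253208] [-3.13276328e+00  2.30205334e-01 -2.74327362e-03] 0.048775562201719386
green [494 273  18  74 710] mean [0.5041 0.16   0.0074] z [0.0034 0.0072 0.0119] rect [509.7 159.4] [ 5.5 44.8] 86.1 circ [509.5 156.9] 22.4
brass [ 206  206  103  102 6777] mean [0.5738 0.3005 0.0212] z [0.0086 0.0238 0.0251] rect [571.6 301. ] [49.5 50. ] 81.4 circ [570.1 301.3] 26.6
brasstop [ 206  216  103   92 5225] mean [0.5732 0.3006 0.0238] z [0.021  0.0241 0.0251] rect [571.7 300.7] [49.2 49.3] 41.1 circ [570.6 301.2] 26.0
```

View pics/w3.png

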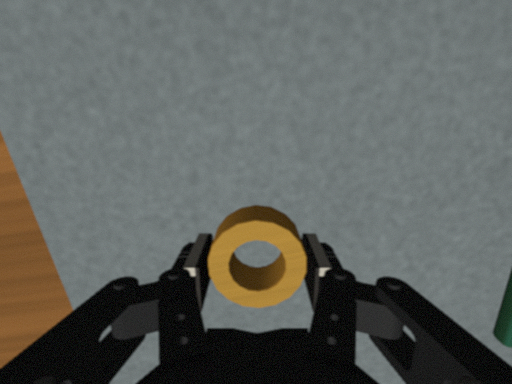

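The bezel, at (257,257), sits between the pads with the opening at 48.8 mm. Lift and look.

Request:
{"fn": "apply_moves", "kwargs": {
  "deltas": [
    [0,0,-10,0,0,0,45],
    [0,0,-20,0,0,0,45],
    [0,0,-30,0,0,0,45],
    [0,0,-30,0,0,0,45],
    [0,0,-28,0,0,0,45],
    [0,0,0,0,0,0,45],
    [0,0,0,0,0,0,45]
  ],
  "squeeze": 60
}}

```text
clock: 5.72
position: [0.5707, 0.3002, 0.1208]
eef_rot: [-3.131, 0.23, -0.006]
contact_force: [-1.4, 0.3, -3.2]
finger_gap: 0.0488
```

```bash
cat > ring.py <<'E'
# ring in the grip: fit in tool coordinates
from h import *
import sys
s=manip.observe(); c,P=wrist(sys.argv[1])
R=Ro.from_rotvec(s["eef_rot"]).as_matrix(); Q=(P-s["position"])@R*1000
hsv=cv2.cvtColor(c["color"],cv2.COLOR_RGB2HSV); H,S=hsv[...,0].astype(int),hsv[...,1].astype(int)
m=(H>12)&(H<25)&(S>110)&(abs(Q[...,0])<32)&(abs(Q[...,1])<28)&(abs(Q[...,2])<45)
q=Q[m]; top=np.percentile(q[:,2],5); t=q[q[:,2]<top+2.5]
A=np.c_[t[:,:2],np.ones(len(t))]; k=np.linalg.lstsq(A,t[:,2],rcond=None)[0]
print("n",m.sum(),"top z tool",k.round(3))
print("circ",cv2.minEnclosingCircle(t[:,:2].astype(np.float32)), "xmin/max",np.percentile(t[:,0],[.5,99.5]),np.percentile(t[:,1],[.5,99.5]),"zrange",q[:,2].min(),q[:,2].max())
E
python3 ring.py w4; python3 m.py w4
```

```text
5.7167 [0.57073427 0.30017623 0.12084591] [-3.13135301  0.23040901 -0.00593513] 0.04876117006530074
n 6900 top z tool [ 3.0000e-03  3.0000e-03 -2.1479e+01]
circ ((1.7582341432571411, -1.382341742515564), 26.75826644897461) xmin/max [-22.86761068  24.46260604] [-25.41268804  23.01233049] zrange -37.92761050042863 0.5979934863891555
green [ 403  126  109  125 6618] mean [0.5485 0.1255 0.012 ] z [0.0097 0.0122 0.0134] rect [542.5 110.4] [ 90.3 122.1] 81.8 circ [542.6 110.4] 74.5
brass [293 279  11  15  17] mean [0.4717 0.2736 0.0238] z [0.0191 0.0247 0.0266] rect [470.4 275.1] [ 2.6 14.7] 38.4 circ [469.5 274.4] 7.3
brasstop [293 280  11  14  16] mean [0.4716 0.2738 0.0242] z [0.0203 0.0251 0.0266] rect [470.4 275.1] [ 2.6 14.7] 38.4 circ [469.5 274.4] 7.3
post [484 217  28  27 586] mean [0.5268 0.1159 0.0628] z [0.0584 0.0628 0.0669] rect [526.  115.7] [17.2 22.2] 65.5 circ [525.2 113.8] 11.7
postmid [454 203  49  39 858] mean [0.5297 0.1201 0.0415] z [0.027  0.042  0.0549] rect [527.5 118.3] [13.1 25. ] 62.9 circ [524.9 113.3] 12.5
```

View pics/w4.png

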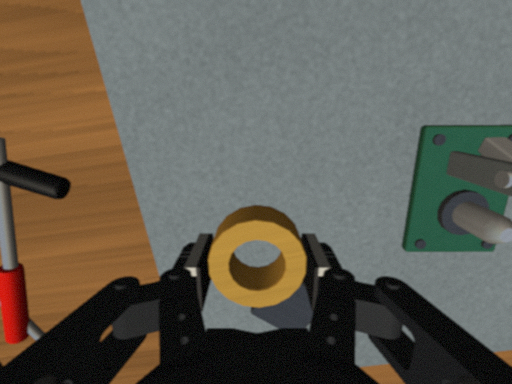

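Request:
{"fn": "apply_moves", "kwargs": {
  "deltas": [
    [-10.5,32.1,0,0,0,0,45],
    [-10.5,32.1,0,0,0,0,45],
    [-10.5,32.1,0,0,0,0,45],
    [-10.5,32.1,0,0,0,0,45],
    [-10.5,32.1,0,0,0,0,45],
    [-10.5,32.1,0,0,0,0,45],
    [0,0,0,0,0,0,45],
    [0,0,0,0,0,0,45],
    [0,0,0,0,0,0,45]
  ]
}}

```text
clock: 6.52
position: [0.4783, 0.1185, 0.1172]
eef_rot: [-3.133, 0.232, 0.004]
contact_force: [0.8, 0.8, -1.8]
finger_gap: 0.0481
```

```bash
python3 ring.py w5; python3 m.py w5
```

```text
6.5167 [0.47828266 0.11846365 0.11717518] [-3.13290512  0.23171546  0.00444758] 0.04813443763321186
n 6896 top z tool [ 2.0000e-03  2.0000e-03 -2.1552e+01]
circ ((1.2599432468414307, -0.9329831004142761), 26.799835205078125) xmin/max [-22.68083605  24.45437593] [-25.40323886  23.00418791] zrange -43.95836814242708 0.4462006758269814
green [ 203   42  109  149 9045] mean [0.5385 0.11   0.0123] z [0.0111 0.0123 0.0135] rect [541.7 109.4] [ 88.3 122.9] 82.1 circ [541.5 109.8] 74.0
post [243 134  32  31 741] mean [0.5251 0.1119 0.0632] z [0.0586 0.0635 0.067 ] rect [524.4 112.2] [21.8 22.1] 6.7 circ [524.7 111.8] 11.8
postmid [243 130  30  12  80] mean [0.5347 0.1113 0.0431] z [0.0287 0.0435 0.0556] rect [532.9 111.3] [22.5  7.2] 84.5 circ [529.3 111.7] 11.2
```

View pics/w5.png

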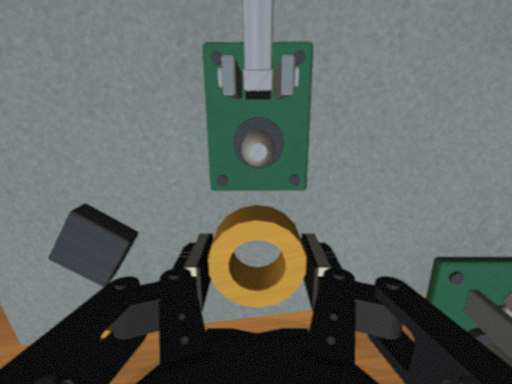

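Bezel held level at (257,263), post top at (257,150). I'll refine both centres in the same camera frame so calibration errors cancel.

```bash
cat > fit.py <<'E'
from h import *
import sys
d=np.load(sys.argv[1]+".npz"); T=d["tool_from_camera"]; col=d["color"]
z=d["range_z"]; v,u=np.mgrid[:384,:512]
fx,fy,cx,cy=[float(d[k]) for k in("fx","fy","cx","cy")]
def ray(px,zt): # tool xy where pixel ray hits the plane tool z=zt (m)
    r=np.c_[(px[:,0]-cx)/fx,(px[:,1]-cy)/fy,np.ones(len(px))]@T[:3,:3].T; o=T[:3,3]
    return (o+r*((zt-o[2])/r[:,2])[:,None])[:,:2]*1000
def circ(q):
    A=np.c_[2*q,np.ones(len(q))]; w=np.ones(len(q),bool)
    for _ in range(8):
        k=np.linalg.lstsq(A[w],(q[w]**2).sum(1),rcond=None)[0]; r=np.sqrt(k[2]+k[0]**2+k[1]**2)
        e=abs(np.hypot(*(q-k[:2]).T)-r); w=e<max(.4,np.percentile(e,70))
    return k[:2].round(2),round(r,2),w.sum()
P=np.stack([(u-cx)/fx*z,(v-cy)/fy*z,z],-1)@T[:3,:3].T+T[:3,3]
hsv=cv2.cvtColor(col,cv2.COLOR_RGB2HSV);H,S=hsv[...,0].astype(int),hsv[...,1].astype(int)
m=((H>12)&(H<25)&(S>110)&(abs(P[...,2]+.0215)<.0025)&(abs(P[...,0])<.035)&(abs(P[...,1])<.03)).astype(np.uint8)
cs,h=cv2.findContours(m,cv2.RETR_CCOMP,cv2.CHAIN_APPROX_NONE)
for i,c in enumerate(cs):
    if len(c)>40: print("hole" if h[0,i,3]>=0 else "outer",len(c),circ(ray(c[:,0].astype(float),-.0215)))
E
python3 fit.py w5; python3 fit.py w4
python3 - <<'E'
from h import *
d=np.load("w5.npz");P=d["P"]*1000
c=np.array([524.5,112.0])
m=(P[...,2]>57)&(P[...,2]<66)&(np.hypot(P[...,0]-c[0],P[...,1]-c[1])<14)
q=P[m]
# cone fit: r = a - b*z, given geometry r=12.5 at 56 -> 6 at 66
from scipy.optimize import least_squares
f=lambda p: np.hypot(q[:,0]-p[0],q[:,1]-p[1])-(12.5-.65*(q[:,2]-p[2]-56))
r=least_squares(f,[*c,0],loss="soft_l1"); print(r.x,m.sum(),np.std(r.fun))
E
```

```text
outer 291 (array([ 1.26, -1.19]), np.float64(24.4), np.int64(241))
hole 160 (array([ 1.6 , -1.17]), np.float64(13.74), np.int64(144))
outer 281 (array([ 1.26, -1.08]), np.float64(24.42), np.int64(222))
hole 165 (array([ 1.54, -1.1 ]), np.float64(13.81), np.int64(138))
[ 5.24143164e+02  1.11998097e+02 -1.03663285e-01] 649 0.975609472337372
```

Request:
{"fn": "apply_moves", "kwargs": {
  "deltas": [
    [15,0.3,0,0,0,0,45],
    [15,0.3,0,0,0,0,45],
    [15,0.2,0,0,0,0,45],
    [0,0,15,0,0,0,45],
    [0,0,15,0,0,0,45],
    [0,0,0,0,0,0,45],
    [0,0,0,0,0,0,45],
    [0,0,0,0,0,0,45],
    [0,0,0,0,0,0,45]
  ]
}}

```text
clock: 7.32
position: [0.5244, 0.1115, 0.0897]
eef_rot: [-3.133, 0.229, -0.003]
contact_force: [-0.6, -0.3, -2.6]
finger_gap: 0.0483
```

```bash
python3 ring.py w6; python3 fit.py w6;python3 m.py w6
```

```text
7.3167 [0.52435738 0.11153856 0.08973821] [-3.13300699e+00  2.29300502e-01 -2.58133082e-03] 0.04830887124353546
n 6974 top z tool [ 3.000e-03 -1.000e-03 -2.153e+01]
circ ((1.8509330749511719, -0.7018213272094727), 26.481388092041016) xmin/max [-22.66694696  24.40972808] [-25.32464091  22.98402682] zrange -39.04399299740124 1.2159552782033005
outer 283 (array([ 1.2 , -1.18]), np.float64(24.36), np.int64(232))
hole 154 (array([ 1.57, -1.19]), np.float64(13.68), np.int64(130))
green [ 200  103  116  133 6279] mean [0.5578 0.1069 0.0123] z [0.0112 0.0123 0.0135] rect [548.5 108.4] [ 88.1 109.5] 81.9 circ [549.2 107.9] 68.1
green [238 241  39   9 233] mean [0.4849 0.1187 0.0123] z [0.0112 0.0122 0.0133] rect [485.3 118.1] [33.5  9.2] 81.1 circ [482.6 118.6] 16.7
postmid [243 193  31  15 266] mean [0.5347 0.1105 0.0374] z [0.0265 0.0371 0.0491] rect [532.7 110.7] [22.9  8. ] 81.4 circ [528.9 111.2] 11.5
```

View pics/w6.png

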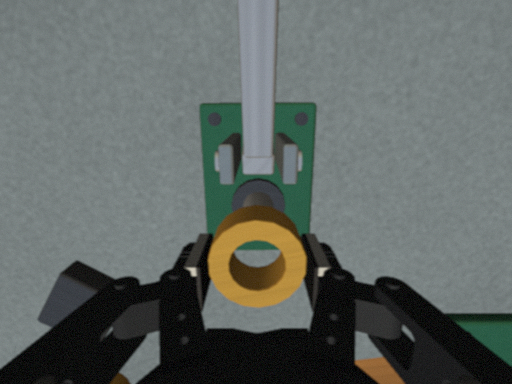

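Request:
{"fn": "apply_moves", "kwargs": {
  "deltas": [
    [-1.5,0.5,8,0,0,0,45],
    [0,0,8,0,0,0,45],
    [0,0,4,0,0,0,45],
    [0,0,4,0,0,0,45],
    [0,0,0,0,0,0,45],
    [0,0,0,0,0,0,45]
  ]
}}

```text
clock: 7.87
position: [0.5218, 0.1107, 0.0643]
eef_rot: [3.133, -0.231, -0.002]
contact_force: [0.3, -0.5, -2.0]
finger_gap: 0.0483
```

Request:
{"fn": "apply_moves", "kwargs": {
  "deltas": [
    [0.7,-0.3,3,0,0,0,45],
    [0,0,3,0,0,0,45],
    [0,0,2,0,0,0,45],
    [0,0,2,0,0,0,45],
    [0,0,0,0,0,0,45]
  ]
}}

```text
clock: 8.28
position: [0.5224, 0.111, 0.0543]
eef_rot: [3.133, -0.231, -0.002]
contact_force: [-0.2, 0.6, -2.3]
finger_gap: 0.0483
```

Request:
{"fn": "apply_moves", "kwargs": {
  "deltas": [
    [0,0,4,0,0,0,45],
    [0,0,4,0,0,0,45],
    [0,0,4,0,0,0,45],
    [0,0,4,0,0,0,45],
    [0,0,4,0,0,0,45],
    [0,0,0,0,0,0,45]
  ]
}}

```text
clock: 8.78
position: [0.5224, 0.1109, 0.0338]
eef_rot: [3.133, -0.231, -0.002]
contact_force: [0.3, -0.4, -3.0]
finger_gap: 0.0483
```

Request:
{"fn": "apply_moves", "kwargs": {
  "deltas": [
    [0,0,4,0,0,0,45],
    [0,0,4,0,0,0,45],
    [0,0,2,0,0,0,45],
    [0,0,1,0,0,0,45],
    [0,0,0,0,0,0,45]
  ]
}}

```text
clock: 9.2
position: [0.5225, 0.111, 0.0234]
eef_rot: [3.133, -0.231, -0.001]
contact_force: [-0.1, 0.9, -1.6]
finger_gap: 0.0483
```

Request:
{"fn": "apply_moves", "kwargs": {
  "deltas": [
    [0,0,0.8,0,0,0,45],
    [0,0,0,0,0,0,52],
    [0,0,0,0,0,0,60],
    [0,0,0,0,0,0,70],
    [0,0,0,0,0,0,75],
    [0,0,0,0,0,0,75],
    [0,0,-20,0,0,0,75],
    [0,0,-30,0,0,0,75],
    [0,0,-40,0,0,0,75],
    [0,0,-30,0,0,0,75],
    [0,0,0,0,0,0,40],
    [0,0,0,0,0,0,10]
  ]
}}

```text
clock: 10.2
position: [0.5246, 0.1111, 0.1459]
eef_rot: [-3.133, 0.23, -0.01]
contact_force: [0.3, 0.5, -1.0]
finger_gap: 0.0523
```

```bash
python3 - <<'E'
from h import *
c,P=wrist("w7")
hsv=cv2.cvtColor(c["color"],cv2.COLOR_RGB2HSV);H,S=hsv[...,0].astype(int),hsv[...,1].astype(int)
m=(H>12)&(H<25)&(S>110)&(abs(P[...,0]-.524)<.035)&(abs(P[...,1]-.112)<.035)
q=P[m]*1000;print(len(q),np.percentile(q[:,2],[2,50,90,98]))
t=q[(q[:,2]>40)]; A=np.c_[t[:,:2]-[524,112],np.ones(len(t))]; print(np.linalg.lstsq(A,t[:,2],rcond=None)[0], cv2.minEnclosingCircle(t[:,:2].astype(np.float32)))
E
python3 m.py w7
```

```text
10.2 [0.52460417 0.11105947 0.1459476 ] [-3.13255012  0.23036379 -0.00950921] 0.05234429580729013
2201 [ 29.1030124   44.48125449 234.03809723 241.99413573]
[ 2.71004053 -0.35008707 83.30295534] ((533.73193359375, 112.01970672607422), 35.024436950683594)
green [ 211  105   92  120 5076] mean [0.5483 0.1084 0.0123] z [0.0111 0.0123 0.0135] rect [542.  109.3] [ 88.1 122.4] 82.1 circ [542.  109.1] 74.1
red [ 217    0   80   23 1737] mean [0.6489 0.0942 0.1182] z [0.1151 0.1184 0.1205] rect [648.9  94.2] [42.6  9.7] 82.2 circ [651.3  93.8] 21.4
redtop [ 218    0   74   18 1299] mean [0.6499 0.0951 0.1188] z [0.1169 0.1188 0.1207] rect [649.9  95.1] [39.3  7.8] 81.5 circ [650.2  95. ] 19.7
brass [234 166  46  16 119] mean [0.5448 0.1096 0.0333] z [0.0265 0.033  0.0392] rect [542.2 110. ] [42.1 11.7] 83.0 circ [536.3 110.7] 21.1
brasstop [234 166  46  16 119] mean [0.5448 0.1096 0.0333] z [0.0265 0.033  0.0392] rect [542.2 110. ] [42.1 11.7] 83.0 circ [536.3 110.7] 21.1
post [244 187  27  25 472] mean [0.5262 0.1118 0.0633] z [0.0589 0.0637 0.067 ] rect [524.6 112. ] [22.1 21.2] 71.0 circ [525.  111.7] 11.6
postmid [245 183  26  10  81] mean [0.5342 0.1103 0.0502] z [0.0452 0.0502 0.0554] rect [532.5 110.5] [22.8  7.6] 79.8 circ [528.8 111.1] 11.4
```

View pics/w7.png

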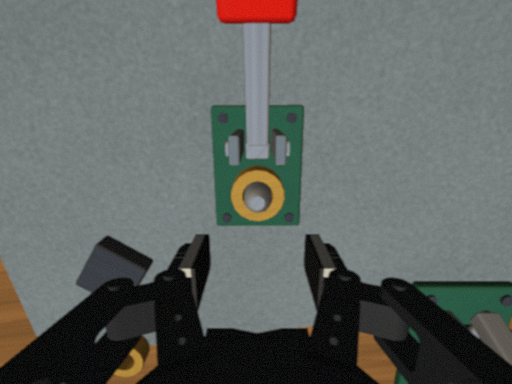

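Ring is flat on the seat at (258,195), top at about 44.5 mm. Now close the fingers and go over the paddle.

Request:
{"fn": "apply_moves", "kwargs": {
  "deltas": [
    [0,0,-10,0,0,0,0],
    [0,0,-10,0,0,0,0],
    [29.5,-0.3,0,0,0,0,0],
    [29.5,-0.3,0,0,0,0,0],
    [29.5,-0.3,0,0,0,0,0],
    [29.5,-0.3,0,0,0,0,0],
    [29.5,-0.3,0,0,0,0,0],
    [0,0,0,0,0,0,0],
    [0,0,0,0,0,0,0],
    [0,0,0,0,0,0,0]
  ]
}}

```text
clock: 11.08
position: [0.668, 0.091, 0.1621]
eef_rot: [3.133, -0.231, -0.004]
contact_force: [0.2, 0.2, -0.5]
finger_gap: -0.0003
```

```bash
python3 - <<'E'
from h import *
c,P=wrist("w8")
P=np.load("w7.npz")["P"]*1000
t=P[(abs(P[...,2]-44)<5)&(np.hypot(P[...,0]-524.3,P[...,1]-112)<27)&(np.hypot(P[...,0]-524.3,P[...,1]-112)>14)]
A=np.c_[t[:,:2]-[524.3,112],np.ones(len(t))];k=np.linalg.lstsq(A,t[:,2],rcond=None)[0]; print(len(t),k,cv2.minEnclosingCircle(t[:,:2].astype(np.float32)))
c=read_camera("top"); cv2.imwrite("pics/t2.png",c["color"][:,:,::-1][90:260,130:300].repeat(3,0).repeat(3,1))
c=read_camera("scene"); cv2.imwrite("pics/s2.png",c["color"][:,:,::-1][190:300,190:350].repeat(4,0).repeat(4,1))
E
```

```text
11.0833 [0.66799576 0.09096391 0.16211928] [ 3.13307331 -0.23066344 -0.0040218 ] -0.00027039030790192435
1406 [-8.85429718e-03  1.61093715e-03  4.41570543e+01] ((523.2304077148438, 112.13087463378906), 25.058149337768555)
```

View pics/w8.png

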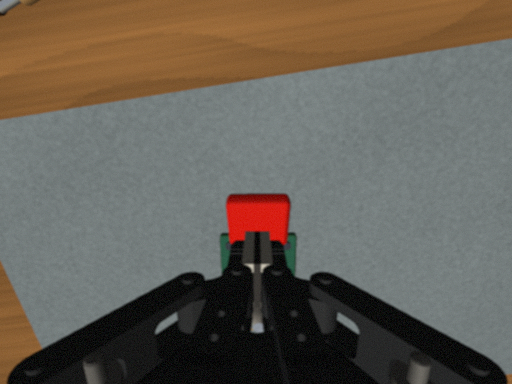

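View pics/s2.png

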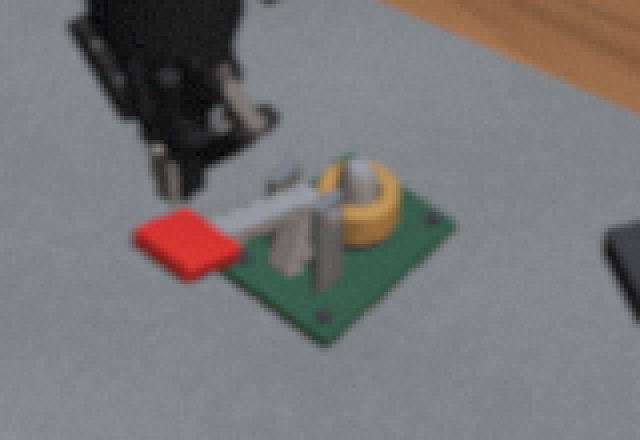

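Request:
{"fn": "apply_moves", "kwargs": {
  "deltas": [
    [2,0,10,0,0,0,0],
    [1,0,10,0,0,0,0],
    [0,0,8,0,0,0,0],
    [0,0,4,0,0,0,0],
    [0,0,4,0,0,0,0],
    [0,0,4,0,0,0,0],
    [0,0,4,0,0,0,0],
    [0,0,4,0,0,0,0],
    [0,0,4,0,0,0,0],
    [0,0,4,0,0,0,0],
    [0,0,4,0,0,0,0],
    [0,0,0,0,0,0,0]
  ]
}}

```text
clock: 12.23
position: [0.6721, 0.0904, 0.1026]
eef_rot: [-3.133, 0.231, -0.001]
contact_force: [2.8, -0.3, 4.6]
finger_gap: -0.0001
```

Request:
{"fn": "apply_moves", "kwargs": {
  "deltas": [
    [0,0,4,0,0,0,0],
    [0,0,4,0,0,0,0],
    [0,0,4,0,0,0,0],
    [0,0,3,0,0,0,0],
    [0,0,0,0,0,0,0],
    [0,0,0,0,0,0,0]
  ]
}}

```text
clock: 12.73
position: [0.6744, 0.0901, 0.0904]
eef_rot: [-3.133, 0.231, -0.011]
contact_force: [3.4, -0.1, 8.5]
finger_gap: -0.0002
```

```bash
cat > lvl.py <<'E'
from h import *
import sys
c,P=wrist(sys.argv[1]); s=manip.observe(); print("F",s["contact_force"].round(2))
O=np.array([.5243,.112]);a=np.radians(-8.1); ax=np.array([np.cos(a),np.sin(a)]); ay=np.array([-np.sin(a),np.cos(a)])
def do(n,c,P):
    hsv=cv2.cvtColor(c["color"],cv2.COLOR_RGB2HSV);H,S,V=[hsv[...,i].astype(int) for i in range(3)]
    u=((P[...,:2]-O)@ax)*1000; w=((P[...,:2]-O)@ay)*1000; Z=P[...,2]*1000
    m=((H<5)|(H>174))&(S>150)&(Z>60)&(Z<110)&(u>124)&(u<182)&(abs(w)<26)
    m=cv2.erode(m.astype(np.uint8),np.ones((3,3)))>0
    t=m&(V>np.percentile(V[m],40)) if m.any() else m
    if t.sum()<20: print(n,"few");return
    k=np.linalg.lstsq(np.c_[u[t]-152,w[t],np.ones(t.sum())],Z[t],rcond=None)[0]
    print(n,t.sum(),"slope",k[0].round(3),"lat",k[1].round(3),"z at 152",k[2].round(2),"u",np.percentile(u[t],[1,99]))
    b=(S<60)&(Z>55)&(Z<110)&(u>65)&(u<125)&(abs(w)<7)
    if b.sum()>30:
        k=np.linalg.lstsq(np.c_[u[b]-95,np.ones(b.sum())],Z[b],rcond=None)[0]; print(n,"bar",b.sum(),"slope",k[0].round(3),k[1].round(1))
do("wrist",c,P)
for n in("scene","top"):
    c=read_camera(n); do(n,c,cpts(c))
    if n=="scene": cv2.imwrite(f"pics/{sys.argv[1]}s.png",c["color"][:,:,::-1][190:300,190:350].repeat(4,0).repeat(4,1))
E
python3 lvl.py w9
```

```text
12.7333 [0.67444355 0.09012692 0.09042943] [-3.13308849  0.23064487 -0.01053512] -0.00020343152854903986
F [ 3.92 -0.63  8.14]
wrist 1484 slope 0.071 lat -0.006 z at 152 90.26 u [141.27920594 169.69402973]
wrist bar 249 slope 0.063 84.2
scene 73 slope 0.074 lat 0.025 z at 152 90.2 u [135.79402189 169.37094038]
scene bar 79 slope 0.02 80.8
top few
```

View pics/w9s.png

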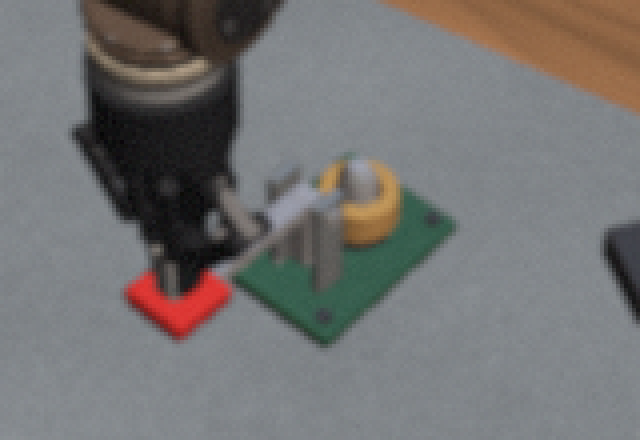

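View pics/w9.png

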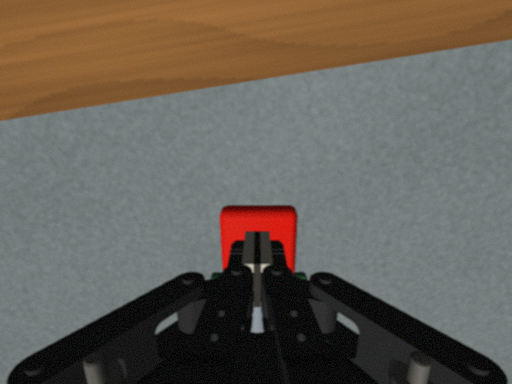

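Paddle is still about 0.06–0.07 rad above level; about 6 mm more.

Request:
{"fn": "apply_moves", "kwargs": {
  "deltas": [
    [0,0,2,0,0,0,0],
    [0,0,2,0,0,0,0],
    [0,0,1.5,0,0,0,0],
    [0,0,0,0,0,0,0],
    [0,0,0,0,0,0,0],
    [0,0,0,0,0,0,0]
  ]
}}

```text
clock: 13.38
position: [0.675, 0.09, 0.0857]
eef_rot: [3.133, -0.231, 0.013]
contact_force: [4.8, -2.2, 9.1]
finger_gap: -0.0001
```

```bash
python3 lvl.py w10
```

```text
13.3833 [0.67504542 0.09001521 0.0857489 ] [ 3.13306031 -0.23062224  0.01308152] -0.00014168429086276816
F [ 4.92 -1.53  9.21]
wrist 1464 slope 0.025 lat -0.006 z at 152 85.9 u [142.44592848 170.16425689]
wrist bar 252 slope 0.026 82.1
scene 70 slope 0.025 lat -0.013 z at 152 85.95 u [136.78336382 169.60807104]
scene bar 79 slope -0.07 77.8
top few
```

Request:
{"fn": "apply_moves", "kwargs": {
  "deltas": [
    [0,0,1,0,0,0,0],
    [0,0,1.2,0,0,0,0],
    [0,0,0,0,0,0,0],
    [0,0,0,0,0,0,0],
    [0,0,0,0,0,0,0],
    [0,0,0,0,0,0,0]
  ]
}}

```text
clock: 14.03
position: [0.6752, 0.09, 0.084]
eef_rot: [3.133, -0.231, 0.014]
contact_force: [5.1, -0.4, 9.1]
finger_gap: -0.0
```

```bash
python3 lvl.py w11
```

```text
14.0333 [0.67521855 0.09000959 0.0840397 ] [ 3.1330521  -0.23058737  0.01354989] -1.5784308304902397e-05
F [ 3.75 -0.96 10.02]
wrist 1457 slope 0.012 lat -0.007 z at 152 84.19 u [142.79249174 170.16608912]
wrist bar 252 slope -0.0 81.4
scene 73 slope 0.016 lat 0.033 z at 152 83.3 u [136.87971146 169.14686472]
scene bar 74 slope -0.093 77.0
top few
```

View pics/w11s.png

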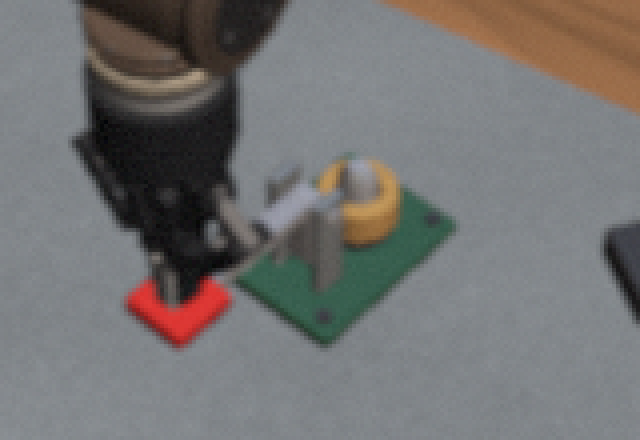

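The handle is level at TCP z 84.0 mm and the ring is seated with the arm clamp in. Hold for a moment to check it stays put.

Request:
{"fn": "apply_moves", "kwargs": {
  "deltas": [
    [0,0,0.3,0,0,0,0],
    [0,0,0,0,0,0,0],
    [0,0,0,0,0,0,0],
    [0,0,0,0,0,0,0],
    [0,0,0,0,0,0,0],
    [0,0,0,0,0,0,0],
    [0,0,0,0,0,0,0],
    [0,0,0,0,0,0,0],
    [0,0,0,0,0,0,0],
    [0,0,0,0,0,0,0]
  ]
}}

```text
clock: 15.02
position: [0.6753, 0.09, 0.0839]
eef_rot: [3.133, -0.231, 0.014]
contact_force: [4.6, -0.9, 10.2]
finger_gap: -0.0004
```

```bash
python3 lvl.py w12; python3 - <<'E'
from h import *
c=read_camera("scene");P=cpts(c)*1000
u=np.hypot(P[...,0]-524.3,P[...,1]-112); hsv=cv2.cvtColor(c["color"],cv2.COLOR_RGB2HSV)
t=P[(hsv[...,0]>12)&(hsv[...,0]<25)&(hsv[...,1]>110)&(u<30)&(P[...,2]>38)&(P[...,2]<60)]
print(len(t),np.percentile(t[:,2],[5,50,95]),np.linalg.lstsq(np.c_[t[:,:2]-[524.3,112],np.ones(len(t))],t[:,2],rcond=None)[0])
print(manip.observe()["joint_velocities"].round(4))
E
```

```text
15.0167 [0.67525508 0.09000153 0.08388498] [ 3.13305471 -0.23066004  0.01369148] -0.0003989436203117662
F [ 4.34 -0.63 10.6 ]
wrist 1447 slope 0.011 lat -0.006 z at 152 84.01 u [143.52269998 170.24833043]
wrist bar 251 slope -0.005 81.4
scene 68 slope 0.009 lat 0.024 z at 152 83.57 u [136.90803945 169.38022111]
scene bar 71 slope -0.094 76.9
top few
105 [39.86359158 43.84999606 47.00336063] [-2.19496430e-02 -1.09175033e-01  4.51135289e+01]
[-0.0014  0.0009 -0.0005  0.0019 -0.0002  0.0015]
```

```bash
python3 - <<'E'
from h import *
for src in (None,"scene.npz"):
    c=read_camera("scene") if src is None else dict(np.load(src)); P=cpts(c)*1000
    hsv=cv2.cvtColor(c["color"],cv2.COLOR_RGB2HSV)
    ctr,z0=((524.3,112.),44.) if src is None else ((571.,299.9),24.)
    u=np.hypot(P[...,0]-ctr[0],P[...,1]-ctr[1])
    t=P[(hsv[...,0]>12)&(hsv[...,0]<25)&(hsv[...,1]>110)&(u<23.5)&(P[...,2]>z0-5)&(P[...,2]<z0+6)]
    print(len(t),np.percentile(t[:,2],[5,50,95]),np.linalg.lstsq(np.c_[t[:,:2]-ctr,np.ones(len(t))],t[:,2],rcond=None)[0])
E
```

```text
90 [40.6298726 44.0680143 45.950464 ] [-2.50228813e-02 -1.88966146e-02  4.41006551e+01]
190 [20.61915687 23.54740165 26.59162981] [-1.41991635e-02  3.35520725e-03  2.36309783e+01]
```

Ring still flat (top 44.1 mm, same tilt noise as when it lay on the bench). Handing in.

```bash
python3 -c "
from h import *
print(manip.sign_off())"
```

```text
the job is handed in; nothing more can be done
None
```

I put the farther of the two brass rings over the post of the 125 x 90 mm jig. I then pressed the red handle down level with closed fingers and handed in, still holding it, at about 15 s.

Last checks:
- **Ring:** its top reads 44.1 to 44.2 mm (44 mm is seated). It was flat to about 1% in the wrist camera before clamping, and to about 2 to 3% in the noisier scene camera afterwards.
- **Handle:** the centre of the paddle's top is at 83.6 to 84.0 mm (84 mm is level). The paddle slopes 0.01 rad and the bar about 0 in the wrist camera.
- **Push:** about 10 N downwards and 4 to 5 N sideways on the tool, steady over the last second with the arm at rest.

One reading disagreed: the scene camera gave the bar a slope of about -0.09. It had only about 70 pixels, part of the bar being hidden by the gripper, so I did not use it.

I could not see the pad itself. That it clamps the ring is inferred from the handle angle and the force. I did not touch the block, the jar or the buff, but I did not re-measure them at the end.

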